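Nest the graded pans in the slide-out carrier, shut it and latch it

TASK

Nest the three round pans in size order: stand the middle pan (green handle) upright in the largest one, which is clipped to the blue sliding tray, and the small pan (orange handle) upright in the middle one, each right down on the floor of the next; lower them in gently, do not drop them in. Then push the tray fully home, away from the robot, and after that swing the yellow latch with the red knob fully across the front of the tray. Leave the jar and the bottle where they stand.

Things in the scene. Friction and masses are not known exactly. Their poses are not given: they have to be found in the camera images.
- mid: Middle pan, loose, round, steel, 180 g. Origin: centre of underside, z up. Outer radius 54 mm at rim, 48.6 at base, 62 high, wall 4, base 6 thick (mouth radius 50). Flat green handle along its own -x, from 50 to 127 mm off the pan's axis, 14 wide, 8 thick, its underside at rim height (z 62 to 70 mm).
- mid_grip (a point): Point on the centreline of the green handle, 95 mm from the pan's axis, at the middle of its thickness (66 mm above the underside). Axes as the pan's.
- mid_in (a point): Centre of the inner floor of the middle pan, 6 mm above its underside. Axes as the pan's.
- small: Small pan, loose, round, steel, 140 g. Origin: centre of underside, z up. Outer radius 44 mm at rim, 39.6 at base, 60 high, wall 4, base 6 thick. Flat orange handle along its own -x, from 40 to 120 mm off the axis, 14 wide, 8 thick, raised 8 mm above the rim (z 68 to 76 mm), so that nested it clears the green handle whichever way both point.
- small_grip (a point): Point on the centreline of the orange handle, 95 mm from the pan's axis, at the middle of its thickness (72 mm above the underside). Axes as the pan's.
- tray (a joint): Slide of the blue tray on its fixed runners, in m: 0 = fully home against its stop (away from the robot), about 0.09 = fully out (towards the robot). About 3 N of friction plus light damping (8 N per m/s); it stays where it is left.
- tray_push (a point): Middle of the outer (robot-side) face of the tray's upright front panel, 45 mm above the table; moves with the tray. The panel is 150 mm wide (along y), 8 mm thick, from 12 to 67 mm above the table. Axes: x = direction in which the tray slides home, y along the panel, z up.
- big_in (a point): Centre of the inner floor of the largest pan, 26 mm above the table. That steel pan is fixed to the tray and moves with it: outer radius 64 mm at rim, 57.6 at base, wall 4, rim 84 mm above the table, no handle; its axis is 114 mm behind the outer face of the front panel. Axes as tray_push: x = slide-home direction.
- latch (a joint): Hinge (rad) of the yellow latch arm, vertical axis on the fixed runners beside the tray (its +y side). 0 = arm straight out towards the robot, along the tray's -x; grows as the arm swings anticlockwise seen from above; 1.57 = fully across the front of the shut tray, stop at 1.60. Friction 0.06 N m; stays where it is left.
- latch_hinge (a point): Point on the latch's hinge axis, 37 mm above the table. It is fixed; with the tray home it lies, in the axes of big_in, 129 mm to -x and 108 mm to +y of the largest pan's axis. Its own axes turn with the arm, which points along its -x, is 14 mm wide and spans 30 to 44 mm above the table.
- latch_knob (a point): On the axis of the upright round red knob at the end of the latch arm, 80 mm from the hinge axis, 63 mm above the table. The knob is 20 mm across and spans about 42 to 78 mm above the table. Axes as latch_hinge.
- jar: Bystander: cream filled jar with a brass lid, 72 mm across, 89 mm high. Origin: centre of its underside.
- extract: Bystander: amber bottle with red cap and pale label, 52 mm across, 130 mm high. Origin: centre of its underside.
Not all that is in view belongs to the job. What is shaped like the small but purple is not meant.

How it is judged (in metres and radians):
On the way, in this order (a step that is already met when the one before it is completed fails the run):
1. both pans nested: middle in largest, small in middle, both upright and right down, tray still out and latch still open (horizontal distance between mid and big_in below 0.01 m and z of mid in the frame of big_in between -0.004 and 0.004 m and angle between each of mid, small's own z axis and vertical below 0.07 rad and horizontal distance between small and mid_in below 0.01 m and z of small in the frame of mid_in between -0.004 and 0.004 m and value of joint tray above 0.02 m and value of joint latch below 1 rad), for 0.2 s.
2. tray pushed fully home with the nest in it, latch not yet across (horizontal distance between mid and big_in below 0.01 m and z of mid in the frame of big_in between -0.004 and 0.004 m and angle between each of mid, small's own z axis and vertical below 0.07 rad and horizontal distance between small and mid_in below 0.01 m and z of small in the frame of mid_in between -0.004 and 0.004 m and value of joint tray below 0.004 m and value of joint latch below 1 rad), for 0.2 s.
3. latch swung fully across the front of the shut tray (horizontal distance between mid and big_in below 0.01 m and z of mid in the frame of big_in between -0.004 and 0.004 m and angle between each of mid, small's own z axis and vertical below 0.07 rad and horizontal distance between small and mid_in below 0.01 m and z of small in the frame of mid_in between -0.004 and 0.004 m and value of joint tray below 0.004 m and value of joint latch above 1.45 rad), for 0.2 s.
At the end, for the whole second after the job is handed in: The middle pan stands in the largest and the small pan in the middle one, each within 4 mm of the floor below it, within 10 mm of the centre and within 0.07 rad of upright, at rest; the tray is within 4 mm of fully home; the latch is swung across to at least 1.45 rad (all of step 3 and linear speed of each of mid, small below 0.02 m/s); the robot touches nothing.
It fails at once if the jar is pushed more than 30 mm or tipped (distance of jar from where it was at the start of the episode above 0.03 m or angle between jar's own z axis and vertical above 0.3 rad).
It fails at once if the bottle is pushed more than 30 mm or tipped (distance of extract from where it was at the start of the episode above 0.03 m or angle between extract's own z axis and vertical above 0.3 rad).
It fails at once if the middle pan is dropped into the pan below (falls in from higher than about 15 mm) (horizontal distance between mid and big_in below 0.03 m and z of mid in the frame of big_in below 0.045 m and linear speed of mid above 0.5 m/s).
It fails at once if the small pan is dropped into the pan below (falls in from higher than about 15 mm) (horizontal distance between small and mid_in below 0.03 m and z of small in the frame of mid_in below 0.045 m and linear speed of small above 0.5 m/s).
It also fails if it takes over 72 s, if anything falls off the work surface, if the arm or the gripper's body presses on something with over 40 N, if the wrist force passes 120 N, or if a joint passes its speed limit or range.

ROBOT

A 6-joint arm with a two-finger parallel gripper is mounted at the origin on the work surface. World frame = base frame: x ahead of the robot, y to its left, z up, the work surface at z = 0. Lengths are in mm, angles in rad, forces in N, time in s.
With the tool pointing down it reaches from about 325 to 775 mm from the base axis. Payload 5.5 kg.
Tool frame: the origin (TCP) lies on the centre line of the jaws, within the pads' length; the fingertips stand 11 mm ahead of it and the grasp point (between the pads) lies 8 mm behind it; z points along the fingers, y is the line along which they close (so a half turn about z gives the same grasp; the last joint's range is limited). The gripper opens to 88 mm and grips with 3 to 60 N. Pads are 20 mm wide; open, the fingers measure 115 mm over their backs; the gripper's body (75 mm by 178 mm) begins 61 mm behind the grasp point.
Start: joints at [-1.33, 0.091, 1.231, -0, 1.82, -0.057], TCP at [176.05, -573.605, 233.631] pointing down, gripper open.
Joint ranges: [-2.87, 2.87], [-0.86, 2.18], [0.17, 2.46], [-1.51, 4.65], [0.06, 2.69], [-2.65, 2.65]. Speed limits (rad/s): [2.57, 2.57, 3.01, 3.14, 3.14, 3.14].

INTERFACE

Orientations are given as [roll, pitch, yaw] about the fixed x, y, z axes, in that order (R = Rz(yaw) Ry(pitch) Rx(roll)).
In Python, from cell import arm gives the robot as it stands.
- The arm moves only by the tool drive_tool, never from a script. Its argument "rows" is a list that holds one entry, the list of rows, each a list of 7 numbers: the opening, from -1 (shut) to 1 (fully open), then the shift along the tool's x, y, z in m, then the turn, a rotation vector about the tool's x, y, z in rad. A call has 1 to 8 rows; each row shifts and turns the commanded pose from where the row before left it, along the tool's axes as they then stand; what a row does not reach is not made up. A row lasts 1/8 s, in which the tool goes at most 62.5 mm and 10.7 degrees, less where a joint would pass 70% of its speed; a pose out of reach is approached as far as the arm can. A call with a gripper value outside its range is refused whole. The fingers move at their own pace and stop on an object; "newtons" is the grip in N (left out, the last holds). Time passes only in rows, so rows that do not move let the fingers close. It gives the time, the measured TCP pose, the force, the opening and the grip force at its end, in the units of the state.
- arm.state(): the state, without advancing time (a new reading comes with each control period).
- arm.get_image(name): name is "scene" or "top" or "wrist"; returns a dict with "color" (400x640x3 uint8, red, green, blue), "fov_y" (degrees; the focal length in pixels is half the picture's height over the tangent of half this angle, whatever the lens; pixels are square), "cx", "cy" (the principal point, pixels), "dist" ([k1, k2, p1, p2, k3] as OpenCV has them; the pictures are not rectified), "world_to_cam" (4x4, takes a point from world to camera coordinates). Camera axes: x right, y up, looking along -z (the intrinsics and any distortion apply to the point x, -y, -z); pixel columns grow to the right and rows downward; lengths in mm; the calibration is good to about 2 mm. A picture is of the moment at which its call begins. There is no depth.
- arm.hand_in(): hands the job in; it is judged then, once.
The state is a dict: "t": time; "qpos": joint angles; "joint_vel": joint speeds; "effort": joint torques, N m; "eef_pos": TCP position; "orientation": TCP orientation; "wrist_force": force on the tool from outside, world axes, zero at the start; "ft_torque": the same for the moment, N m; "opening": finger opening in mm; "gripper_force": force on a finger pad.
Only numpy, scipy, OpenCV 4.12 (cv2) and the standard library are available. Lean on these libraries where they do the work, as an engineer would, in place of code of your own. Each camera call takes 0.05 s, during which the arm holds its last target. There are 200 camera calls.

## Working session

There is one attempt and no reset: what is moved stays moved. The work goes in short steps, Python scripts to look and compute and a tool call to move; the robot and the scene stay as the last step left them, time stands still between calls to the robot, and variables do not carry over. Pictures are saved under pics/ and viewed, at most 10 in all, crops included, and the job is handed in when it is done.

Besides the shell and the picture viewer there is one more tool, called as name(argument=value, ...) on one line, values as JSON. drive_tool: Moves the arm, as the interface text tells. Its arguments: {"type":"object","properties":{"rows":{"type":"array"},"newtons":{"type":"number"}},"required":["rows"]}

```bash
ls; mkdir -p pics
cat > h.py <<'E'
import numpy as np, cv2
from cell import arm
def shot(n,f=None):
    d=arm.get_image(n)
    if f: cv2.imwrite('pics/'+f,d['color'][:,:,::-1])
    return d
def K(d):
    h,w=d['color'].shape[:2]; f=h/2/np.tan(np.radians(d['fov_y'])/2)
    return np.array([[f,0,d['cx']],[0,f,d['cy']],[0,0,1.]])
def ray(d,uv):
    p=cv2.undistortPoints(np.array([[uv]],float),K(d),np.array(d['dist'],float))[0,0]
    M=np.array(d['world_to_cam']); R=M[:3,:3]; c=-R.T@M[:3,3]
    return c, R.T@np.array([p[0],-p[1],-1.])
def onz(d,uv,z):
    c,r=ray(d,uv); return c+r*(z-c[2])/r[2]
def proj(d,P):
    M=np.array(d['world_to_cam']); q=M[:3,:3]@np.array(P,float)+M[:3,3]
    return cv2.projectPoints(np.array([[q[0],-q[1],-q[2]]]),np.zeros(3),np.zeros(3),K(d),np.array(d['dist'],float))[0][0,0]
E
python3 - <<'E'
from h import *
for n in('top','scene'): 
    d=shot(n,n+'0.png'); print(n,d['fov_y'],d['dist'],ray(d,(320,200)))
import pickle; pickle.dump({n:arm.get_image(n) for n in('top','scene')},open('d0.pkl','wb'))
print(arm.state())
E
```

```text
pics
top 56.610757931574355 [0.02835923 0.         0.         0.         0.        ] (array([372.80260615,  -9.28394907, 936.58746428]), array([ 0.16922229,  0.02017155, -0.98545038]))
scene 43.90356037092611 [-0.06381164  0.          0.          0.          0.        ] (array([ 985.70224517, -882.47223815,  753.47883497]), array([-0.38007123,  0.7166015 , -0.58489443]))
{'t': 0.2, 'qpos': array([-1.32965520e+00,  9.15920136e-02,  1.23143488e+00,  5.35538879e-06,
        1.81980222e+00, -5.66954761e-02]), 'joint_vel': array([-0.00132786, -0.00213219, -0.00310987,  0.00065176,  0.00087946,
        0.00087604]), 'effort': array([ 1.34585785e-03, -4.46344006e+01, -4.06372440e+01,  6.98594819e-02,
        2.60614062e-02, -9.90595049e-05]), 'eef_pos': array([ 176.03452273, -573.42192675,  232.92133243]), 'orientation': array([-3.14035848e+00, -7.52475239e-05,  2.97837871e-01]), 'wrist_force': array([-0.32194334,  0.34832041,  0.25187556]), 'ft_torque': array([-0.00114252, -0.00706389,  0.00132529]), 'gripper_force': 0.0, 'opening': 87.70688053570257}
```

View pics/top0.png

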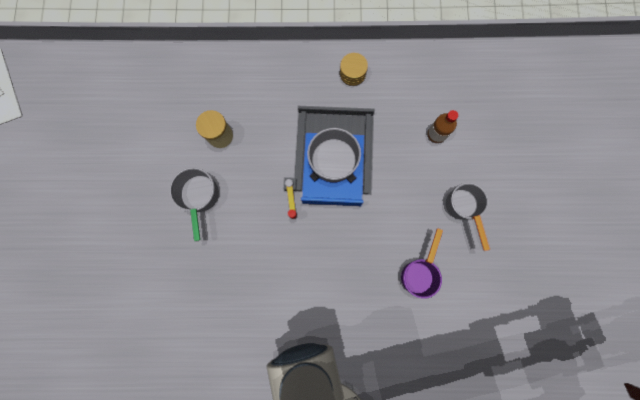

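View pics/scene0.png

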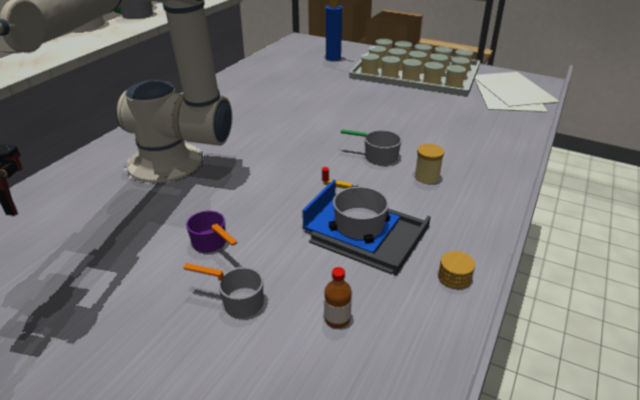

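The top view (up = +x, left = +y) shows:
- Orange-handled pans: the steel one at (466,203) and the purple decoy at (421,279). I choose the steel one.
- Green-handled mid pan at (195,190).
- Big pan at (334,155) on the blue tray.
- Latch knob at (292,213).
- Jars at (212,122) and (354,66), bottle at (445,125).

Next I measure these and check the choice in a crop.

```bash
cat > m.py <<'E'
from h import *
import pickle
D=pickle.load(open('d0.pkl','rb')); d=D['top']; im=d['color'].copy()
hsv=cv2.cvtColor(im,cv2.COLOR_RGB2HSV)
def blobs(lo,hi,amin=15):
    m=cv2.inRange(hsv,lo,hi); n,l,s,c=cv2.connectedComponentsWithStats(m)
    return [(c[i],s[i,4],np.argwhere(l==i)[:,::-1]) for i in range(1,n) if s[i,4]>=amin]
def handle(px,z,mid,name):
    P=np.array([onz(d,p,z)[:2] for p in px]).astype(np.float32)
    c,sz,a=cv2.minAreaRect(P); v=cv2.PCACompute(P,None)[1][0]
    print(name,'c',np.round(c,1),'sz',np.round(sz,1)); return np.array(c),v
out=cv2.resize(im,None,fx=3,fy=3,interpolation=cv2.INTER_CUBIC)
def circ(c,r,z,col):
    q=np.array([proj(d,[c[0]+r*np.cos(t),c[1]+r*np.sin(t),z]) for t in np.linspace(0,6.28,60)])
    cv2.polylines(out,[np.int32(q*3+1)],True,col,1)
for name,lo,hi in(('green',(50,120,60),(75,255,255)),('orange',(9,200,150),(17,255,255)),('red',(0,180,110),(5,255,255)),('red2',(172,180,110),(180,255,255)),('blue',(105,150,60),(120,255,255)),('yel',(20,180,120),(32,255,255))):
    for c,a,px in blobs(lo,hi):
        print(name,np.round(c,1),a)
        if name=='green' or (name=='orange' and 400<c[0]<500):
            z,mid,r,h=(70,88.5,54,62) if name=='green' else (76,80,44,60)
            cc,v=handle(px,z,mid,name)
            ref=onz(d,(195,190) if name=='green' else ((466,203) if c[0]>455 else (421,279)),h)[:2]
            if v@(ref-cc)<0:v=-v
            ax=cc+v*mid; print('  axis',np.round(ax,1),'dir(+x)',np.round(v,3),'yaw',np.arctan2(v[1],v[0])); circ(ax,r,h,(255,0,0)); circ(ax,r-4,h,(255,255,0))
        if name=='blue':
            P=np.array([onz(d,p,67)[:2] for p in px]); lo_=P[P[:,0]<P[:,0].min()+200]
            print('  corner px',px[px[:,0].argmin()],px[px[:,0].argmax()],px[px[:,1].argmax()])
        if name[:3]=='red': print('  z78',onz(d,c,78)[:2])
cv2.imwrite('pics/ov.png',out[300:900,420:1220][:, :800]); cv2.imwrite('pics/ov2.png',out[480:900,1100:1560])
E
python3 m.py
```

```text
green [194.8 224.1] 155
green c [464.8 301.9] sz [71.8 12.4]
  axis [551.8 317.9] dir(+x) [0.984 0.181] yaw 0.18173355
red [452.2 115.3] 66
  z78 [ 728.14523298 -311.5490073 ]
blue [332.2 184. ] 1793
  corner px [302 198] [363 136] [359 205]
```

```bash
sed -i "s/(9,200,150),(17,255,255)/(8,190,120),(18,255,255)/; s/(0,180,110),(5,255,255)/(0,150,90),(7,255,255)/;s/(20,180,120),(32/(20,150,100),(34/" m.py
cat >> m.py <<'E'
for p in((483,234),(434,246),(292,213),(291,196)): print(p,hsv[p[1],p[0]],im[p[1],p[0]])
E
python3 m.py
```

```text
green [194.8 224.1] 155
green c [464.8 301.9] sz [71.8 12.4]
  axis [551.8 317.9] dir(+x) [0.984 0.181] yaw 0.18173355
red [452.4 115.2] 83
  z78 [ 728.27536117 -312.059137  ]
red [291.8 213.4] 47
  z78 [488.71097084  74.00328759]
blue [332.2 184. ] 1793
  corner px [302 198] [363 136] [359 205]
yel [290.6 197.2] 97
(483, 234) [ 18 168 187] [187 136  64]
(434, 246) [ 19 157 187] [187 144  72]
(292, 213) [  2 175 185] [185  65  58]
(291, 196) [ 26 161 188] [188 172  69]
```

View pics/ov.png

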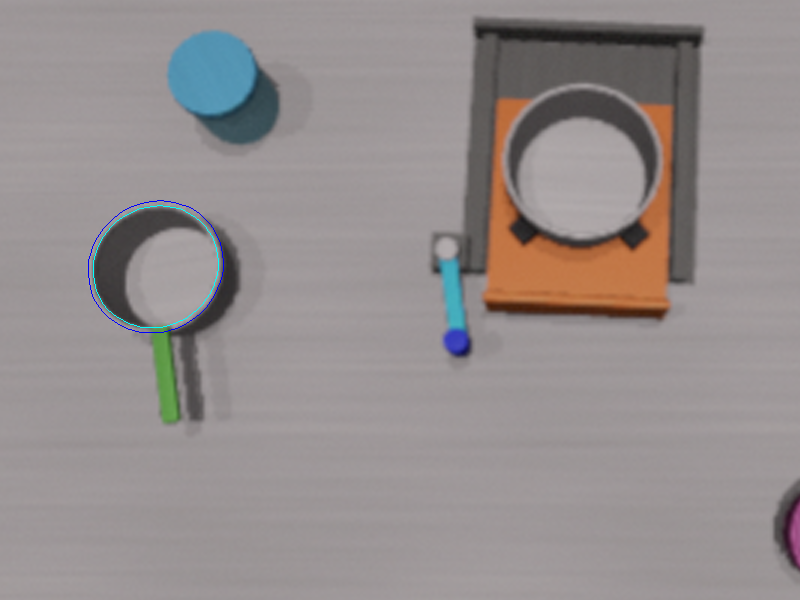

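The mid pan rim overlay fits (rim centre about (193,189) px); colours are swapped in that crop. Now the small pan, big pan and tray.

```bash
sed -i "s/(8,190,120),(18,255,255)/(10,120,100),(21,255,255)/;s/(20,150,100),(34/(23,120,100),(34/" m.py; sed -i '/^cv2.imwrite/d;/^for p in((483/d' m.py
cat >> m.py <<'E'
from scipy.optimize import least_squares
q=np.array([(503,162),(662,160),(582,84),(525,103),(640,104)])/3+[140,100]
P=np.array([onz(d,p,84)[:2] for p in q]); f=least_squares(lambda c:np.hypot(*(P-c).T)-64,P.mean(0)); b=f.x
print('big',b,f.fun); circ(b,64,84,(255,0,0)); 
for p in((486,292),(668,299),(484,303),(666,314)): print('panel top',onz(d,np.array(p)/3+[140,100],67)[:2])
print('hinge',onz(d,np.array((447,247))/3+[140,100],46)[:2])
for p in((212,72),):print('jar',onz(d,np.array(p)/3+[140,100],89)[:2])
a=out[300:700,840:1140]; e=out[480:880,1170:1520]
cv2.imwrite('pics/ov3.png',np.hstack([a,e])[:,:,::-1])
E
python3 m.py
```

```text
green [194.8 224.1] 155
green c [464.8 301.9] sz [71.8 12.4]
  axis [551.8 317.9] dir(+x) [0.984 0.181] yaw 0.18173355
orange [353.5  65.4] 513
orange [210.4 124.2] 623
orange [445.2 124.5] 173
orange c [ 707.9 -295.5] sz [44.5 38. ]
  axis [ 657.6 -357.7] dir(+x) [-0.629 -0.777] yaw -2.2511435
orange [481.2 232.3] 211
orange c [ 445.5 -360.9] sz [79.8 15.4]
  axis [ 523.6 -343.7] dir(+x) [0.977 0.214] yaw 0.21564727
orange [434.2 245.7] 203
orange c [ 414.9 -252.9] sz [13.9 79.3]
  axis [ 340.1 -224.6] dir(+x) [-0.935  0.354] yaw 2.780224
red [452.4 115.2] 83
  z78 [ 728.27536117 -312.059137  ]
red [291.8 213.4] 47
  z78 [488.71097084  74.00328759]
blue [332.2 184. ] 1793
  corner px [302 198] [363 136] [359 205]
yel [290.6 197.4] 116
big [632.92664379 -25.14286226] [-1.00449959 -0.76832679 -1.59115534  1.26301379  0.90984047]
panel top [528.63236657  51.39295738]
panel top [522.78971325 -92.69772454]
panel top [519.78186901  52.88242096]
panel top [510.78806902 -90.89949464]
hinge [569.89325279  85.23058281]
jar [704.4530046  271.78153522]
```

View pics/ov3.png

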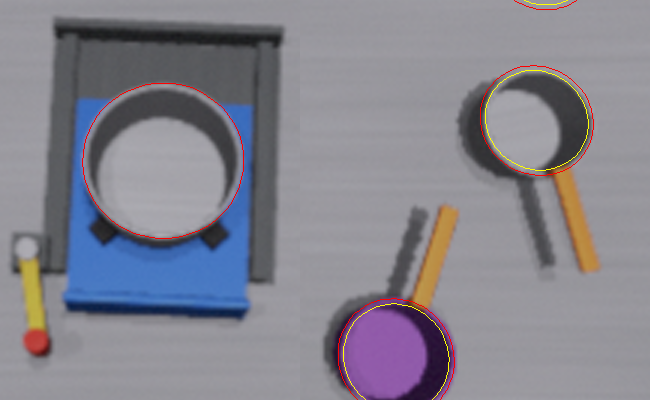

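The big-pan and small-pan overlays fit. The steel pan at (466,203) is the small pan, with axis about (523,-344) and yaw 0.22; the purple one is the decoy. The mid pan axis is about (552,318) with yaw 0.18, and the big pan's about (633,-25). The tray yaw is about -0.05, the hinge is at (570,85) and the knob at (489,74). I'm moving to the green handle now.

drive_tool(rows=[[[1,0.035,-0.045,0,0,0,0.12],[1,0.04,-0.04,0,0,0,0],[1,0.04,-0.04,0,0,0,0],[1,0.04,-0.04,0,0,0,0],[1,0.04,-0.04,0,0,0,0],[1,0.04,-0.04,0,0,0,0],[1,0.04,-0.04,0,0,0,0],[1,0.04,-0.04,0,0,0,0]]], newtons=60)

```text
t: 1.2
eef_pos: [423.1, -193.5, 233.6]
orientation: [3.141, -0.0, 0.178]
wrist_force: [1.5, -0.4, 0.5]
opening: 87.6
gripper_force: 0.0
```

```bash
cat >> h.py <<'E'
def go(x,y,z,yaw,s=None):
    "tool-axis shift (m) from the measured pose to world target, and tool-z turn"
    s=s or arm.state(); p=s['eef_pos']; o=s['orientation']
    from scipy.spatial.transform import Rotation as R
    d=R.from_euler('xyz',o).as_matrix().T@(np.array([x,y,z])-p)/1000
    print('pos',np.round(p,1),'rpy',np.round(o,3),'t',round(s['t'],2),'F',np.round(s['wrist_force'],1),'op',round(s['opening'],1),round(s['gripper_force'],1),'q',np.round(s['qpos'],2))
    print('shift',np.round(d,4),'turn',round(-(yaw-o[2]),3))
E
python3 -c "
from h import *
go(468,302.5,150,.18)"
```

```text
pos [ 423.1 -193.5  233.6] rpy [ 3.141 -0.     0.178] t 1.2 F [ 1.5 -0.4  0.5] op 87.6 0.0 q [-0.5  -0.27  1.57 -0.    1.84  0.89]
shift [ 0.1319 -0.4803  0.0835] turn -0.002
```

drive_tool(rows=[[[1,0.0165,-0.06,0,0,0,0],[1,0.0165,-0.06,0,0,0,0],[1,0.0165,-0.06,0,0,0,0],[1,0.0165,-0.06,0,0,0,0],[1,0.0165,-0.06,0,0,0,0],[1,0.0165,-0.06,0,0,0,0],[1,0.0165,-0.06,0.03,0,0,0],[1,0.0165,-0.06,0.03,0,0,0]]])

```text
t: 2.2
eef_pos: [466.3, 290.9, 179.0]
orientation: [-3.141, -0.001, 0.178]
wrist_force: [0.5, -0.9, -0.0]
opening: 88.1
gripper_force: 0.0
```

```bash
python3 -c "
from h import *
d=shot('wrist','w1.png')
go(468,302.5,58,.18)
hsv=cv2.cvtColor(d['color'],cv2.COLOR_RGB2HSV);m=cv2.inRange(hsv,(45,90,40),(80,255,255));p=np.argwhere(m)[:,::-1]
print(len(p)); P=np.array([onz(d,q,70)[:2] for q in p],np.float32)
if len(p): print(cv2.minAreaRect(P),cv2.PCACompute(P,None),p.min(0),p.max(0))
"
```

```text
pos [464.1 295.7 172.9] rpy [-3.14   0.006  0.182] t 2.25 F [-3.8  0.4 -4. ] op 87.9 0.0 q [ 0.5  -0.04  1.47  0.    1.72  1.89]
shift [ 0.0058 -0.0057  0.1149] turn 0.002
1062
((464.974853515625, 304.0281982421875), (75.78163146972656, 13.17303466796875), 10.736186981201172) (array([[466.02716, 303.94293]], dtype=float32), array([[ 0.9836707 ,  0.17997754],
       [-0.17997754,  0.9836707 ]], dtype=float32)) [299 162] [314 240]
```

View pics/w1.png

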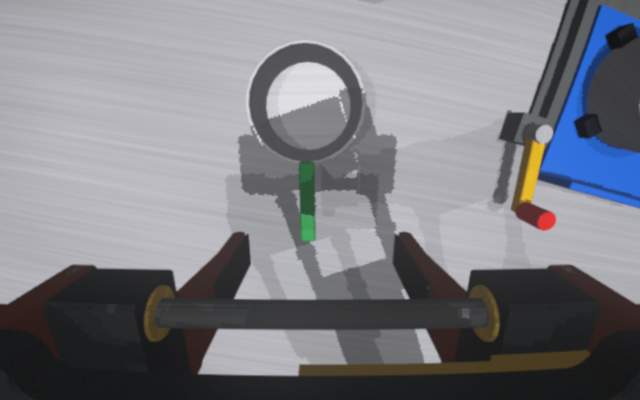

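The wrist view shows the green handle running from (306,162) to (308,240), about 15 px left of the jaw centreline. Its measured centre is (465,304).

drive_tool(rows=[[[1,0,-0.002,0.03,0,0,0],[1,0,0,0.03,0,0,0],[1,0,0,0,0,0,0],[1,0,0,0,0,0,0]]])

```text
t: 2.75
eef_pos: [466.3, 290.8, 120.6]
orientation: [-3.141, -0.001, 0.178]
wrist_force: [0.5, -1.0, 0.9]
opening: 87.5
gripper_force: 0.0
```

```bash
python3 -c "
from h import *
go(468.4,304,58,.18)
"
```

```text
pos [466.3 290.8 120.6] rpy [-3.141e+00 -1.000e-03  1.780e-01] t 2.75 F [ 0.5 -1.   0.9] op 87.5 0.0 q [ 0.5  -0.04  1.56  0.    1.62  1.89]
shift [ 0.0043 -0.0126  0.0626] turn -0.002
```

drive_tool(rows=[[[1,0.004,-0.0125,0.02,0,0,0],[1,0,0,0.022,0,0,0],[1,0,0,0.02,0,0,0],[1,0,0,0,0,0,0],[-1,0,0,0,0,0,0],[-1,0,0,0,0,0,0],[-1,0,0,0,0,0,0],[-1,0,0,0,0,0,0]]])

```text
t: 3.75
eef_pos: [467.9, 303.8, 57.8]
orientation: [-3.141, -0.001, 0.178]
wrist_force: [0.5, -0.2, -0.4]
opening: 51.5
gripper_force: 0.0
```

```bash
python3 -c "
from h import *
go(468.4,304,158,.18)
"
```

```text
pos [467.9 303.8  57.8] rpy [-3.141e+00 -1.000e-03  1.780e-01] t 3.75 F [ 0.5 -0.2 -0.4] op 51.5 0.0 q [ 0.51  0.02  1.62 -0.    1.5   1.91]
shift [ 6.000e-04 -1.000e-04 -1.002e-01] turn -0.002
```

Fingers are slow, so I keep closing.

drive_tool(rows=[[[-1,0,0,0,0,0,0],[-1,0,0,0,0,0,0],[-1,0,0,0,0,0,0],[-1,0,0,0,0,0,0],[-1,0,0,0,0,0,0],[-1,0,0,0,0,0,0]]])

```text
t: 4.5
eef_pos: [467.7, 303.7, 57.3]
orientation: [3.142, 0.0, 0.178]
wrist_force: [0.2, -0.2, 0.3]
opening: 13.5
gripper_force: 60.0
```

drive_tool(rows=[[[-1,0,0,-0.008,0,0,0],[-1,0,0,-0.016,0,0,0],[-1,0,0,-0.024,0,0,0],[-1,0,0,-0.024,0,0,0],[-1,0,0,-0.024,0,0,0],[-1,0,0,-0.016,0,0,0],[-1,0,0,-0.008,0,0,0],[-1,0,0,0,0,0,0]]])

```text
t: 5.5
eef_pos: [467.8, 303.8, 177.7]
orientation: [-3.141, -0.001, 0.178]
wrist_force: [-0.6, 0.2, -1.7]
opening: 13.7
gripper_force: 59.9
```

```bash
python3 -c "
from h import *
d=shot('wrist','w2.png')
go(560,23,178,-.55)
t=shot('scene','s2.png')
a=np.vstack([d['color'][:300,:640],]) ; s=cv2.resize(t['color'][60:240,260:500],None,fx=1.667,fy=1.667); cv2.imwrite('pics/c2.png',np.vstack([a,np.pad(s,((0,0),(0,640-s.shape[1]),(0,0)))])[:,:,::-1])
"
```

```text
pos [467.6 303.6 176.8] rpy [3.141e+00 1.000e-03 1.780e-01] t 5.55 F [ 0.5  1.3 -1.6] op 13.4 59.9 q [ 0.51 -0.03  1.45 -0.    1.72  1.91]
shift [ 0.0414  0.2926 -0.0011] turn 0.728
```

View pics/c2.png

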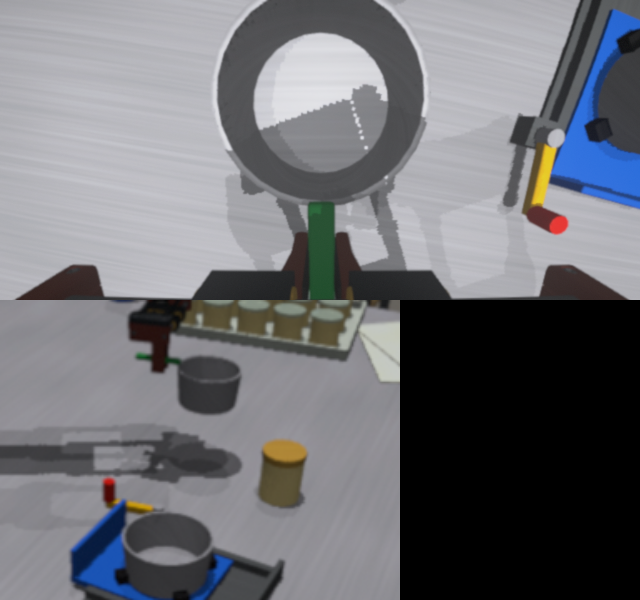

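The pan is held and roughly level, with rim edges at u=213 and 428 in the wrist view. I compare that with the predicted level rim.

```bash
cat >> h.py <<'E'
def pan(axd,h,r,gz,d,ti=0,p=None,yaw=None):
    "predict rim image extremes for a held pan; ti = nose-down tilt about grip"
    s=arm.state(); p=s['eef_pos'] if p is None else p; yaw=s['orientation'][2] if yaw is None else yaw
    g=np.array([p[0],p[1],p[2]+8]); ex=np.array([np.cos(yaw),np.sin(yaw),0]); ey=np.array([-ex[1],ex[0],0])
    q=[]
    for t in np.linspace(0,2*np.pi,120):
        a,b,c=axd+r*np.cos(t),r*np.sin(t),h-gz
        a,c=a*np.cos(ti)+c*np.sin(ti),c*np.cos(ti)-a*np.sin(ti)
        q.append(proj(d,g+ex*a+ey*b+np.array([0,0,c])))
    return np.array(q)
E
python3 -c "
from h import *
d=shot('wrist')
for ax in(82,85,88):
  for ti in(-.06,0,.06,.12):
    q=pan(ax,62,54,66,d,ti); print(ax,ti,np.round([q[:,0].min(),q[:,0].max(),q[:,1].min(),q[:,1].max()],1))
hh=d['color'][:,:,:].astype(int).mean(2); print(hh[80:100:10,200:235].astype(int)); print(hh[85,415:440].astype(int)); print(hh[180:215,290].astype(int))
"
```

```text
82 -0.06 [205.2 435.  -26.6 213.4]
82 0 [209.3 431.  -18.  212.8]
82 0.06 [213.2 427.1  -9.3 212.3]
82 0.12 [ 2.167e+02  4.237e+02 -4.000e-01  2.120e+02]
85 -0.06 [204.4 435.7 -34.7 208.1]
85 0 [208.7 431.5 -25.4 207.4]
85 0.06 [212.8 427.5 -16.1 206.9]
85 0.12 [216.4 423.9  -6.7 206.6]
88 -0.06 [203.7 436.5 -42.8 202.7]
88 0 [208.2 432.1 -32.9 202. ]
88 0.06 [212.4 427.9 -22.9 201.5]
88 0.12 [216.2 424.2 -12.9 201.2]
[[184 184 185 184 185 185 186 186 186 185 186 188 195 205 214 215 195 148
  102  87  85  86  85  85  85  83  82  83  84  84  84  85  84  85  85]
 [184 184 185 185 186 186 186 187 188 188 189 195 203 214 220 220 203 158
  109  88  85  83  84  82  83  84  86  85  86  87  85  86  84  84  84]]
[ 82  81  82  83  82  83  86 104 151 205 219 215 208 198 190 190 191 190
 191 190 189 191 189 189 190]
[ 81  81  81  80  79  79  79  80  79  79  79  78  79  80  85 103 126 134
 133 129 123 116 105 101  99  97  96  96  96  96  97  98  98  98  97]
```

Nose-down tilt is about 0.05 rad and the axis is about 86.5 mm from the grip; both are fine. Turning.

drive_tool(rows=[[[-1,0,0,0,0,0,0.08],[-1,0,0,0,0,0,0.14],[-1,0,0,0,0,0,0.16],[-1,0,0,0,0,0,0.16],[-1,0,0,0,0,0,0.12],[-1,0,0,0,0,0,0.07],[-1,0,0,0,0,0,0]]])

```text
t: 6.52
eef_pos: [467.4, 303.6, 176.4]
orientation: [3.14, 0.001, -0.551]
wrist_force: [-0.4, -0.3, -1.2]
opening: 13.3
gripper_force: 59.9
```

```bash
python3 -c "
from h import *
go(559.2,20.1,178,-.55)"
```

```text
pos [467.4 303.6 176.4] rpy [ 3.14e+00  1.00e-03 -5.51e-01] t 6.53 F [-0.4 -0.3 -1.2] op 13.3 59.9 q [ 0.51 -0.03  1.45  0.    1.72  2.64]
shift [ 0.2267  0.1934 -0.0016] turn -0.001
```

drive_tool(rows=[[[-1,0.0135,0.0115,0,0,0,0],[-1,0.027,0.023,0,0,0,0],[-1,0.0365,0.031,0,0,0,0],[-1,0.0365,0.031,0,0,0,0],[-1,0.0365,0.031,0,0,0,0],[-1,0.0365,0.031,0,0,0,0],[-1,0.027,0.023,0,0,0,0],[-1,0.0135,0.0115,0,0,0,0]]])

```text
t: 7.52
eef_pos: [559.8, 17.7, 177.1]
orientation: [3.141, 0.0, -0.554]
wrist_force: [-1.1, -0.5, -1.9]
opening: 13.7
gripper_force: 59.9
```

drive_tool(rows=[[[-1,0,0,0,0,0,0],[-1,0,0,0,0,0,0]]])

```text
t: 7.78
eef_pos: [559.4, 21.3, 177.3]
orientation: [-3.141, 0.001, -0.551]
wrist_force: [-0.8, -0.8, -1.9]
opening: 13.6
gripper_force: 59.9
```

```bash
python3 -c "
from h import *
d=shot('wrist');t=shot('top')
go(559.2,20.1,178,-.55)
c=cv2.resize(t['color'][80:240,240:430],None,fx=3,fy=3,interpolation=cv2.INTER_CUBIC)
q=pan(86.5,62,54,66,t,.05); cv2.polylines(c,[np.int32((q-[240,80])*3+1)],True,(255,0,0),1)
cv2.imwrite('pics/c3.png',np.hstack([c[:400],d['color'][:400,200:400]])[:,:,::-1])
"
```

```text
pos [559.5  21.6 177.5] rpy [-3.141  0.    -0.55 ] t 7.88 F [-0.5  0.4 -1.9] op 13.4 59.9 q [-0.02 -0.02  1.44  0.    1.72  2.1 ]
shift [ 0.0005  0.0014 -0.0005] turn -0.0
```

View pics/c3.png

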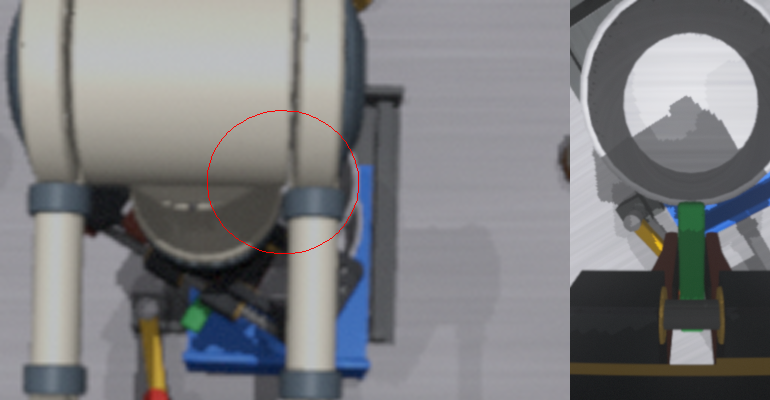

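drive_tool(rows=[[[-1,0,0.0015,0.01,0,0.02,0],[-1,0,0,0.016,0,0.02,0],[-1,0,0,0.016,0,0,0],[-1,0,0,0.014,0,0,0],[-1,0,0,0.01,0,0,0],[-1,0,0,0,0,0,0]]])

```text
t: 8.62
eef_pos: [560.1, 18.0, 110.1]
orientation: [3.141, -0.038, -0.552]
wrist_force: [1.0, 0.8, -2.3]
opening: 13.4
gripper_force: 59.9
```

```bash
python3 -c "
from h import *
t=shot('scene','s4.png')
go(559.2,20.1,84,-.55)
cv2.imwrite('pics/c4.png',cv2.resize(t['color'][130:290,270:460],None,fx=3.5,fy=3.5,interpolation=cv2.INTER_CUBIC)[:,:,::-1])
"
```

```text
pos [560.5  18.  111.1] rpy [ 3.141 -0.039 -0.552] t 8.68 F [ 0.7  0.2 -1.9] op 13.2 59.9 q [-0.02 -0.03  1.57 -0.02  1.57  2.11]
shift [-0.0033 -0.0011  0.027 ] turn -0.002
```

View pics/c4.png

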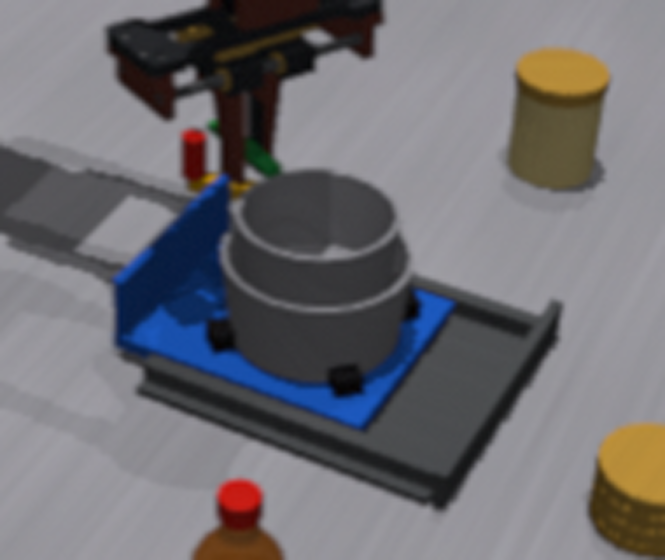

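The scene view shows the mid pan inside the big pan's mouth, with its rim well centred and no contact force. Lowering on.

drive_tool(rows=[[[-1,-0.002,-0.001,0.008,0,0,0],[-1,0,0,0.008,0,0,0],[-1,0,0,0.004,0,0,0],[-1,0,0,0,0,0,0]]])

```text
t: 9.18
eef_pos: [559.8, 19.5, 90.7]
orientation: [3.141, -0.039, -0.552]
wrist_force: [0.9, 0.7, -1.1]
opening: 13.8
gripper_force: 59.9
```

drive_tool(rows=[[[-1,0,0,0.002,0,0,0],[-1,0,0,0.001,0,0,0],[-1,0,0,0,0,0,0]]])

```text
t: 9.55
eef_pos: [560.2, 19.5, 88.4]
orientation: [-3.142, -0.04, -0.552]
wrist_force: [0.2, -0.2, -1.0]
opening: 13.3
gripper_force: 59.9
```

drive_tool(rows=[[[-1,0,0,0.002,0,0,0],[-1,0,0,0.001,0,0,0],[-1,0,0,0,0,0,0]]])

```text
t: 9.93
eef_pos: [560.2, 19.4, 85.2]
orientation: [3.141, -0.04, -0.552]
wrist_force: [0.9, 0.8, -1.4]
opening: 13.8
gripper_force: 59.9
```

drive_tool(rows=[[[-1,0,0,0.002,0,0,0],[-1,0,0,0,0,0,0]]])

```text
t: 10.18
eef_pos: [560.2, 19.4, 83.1]
orientation: [3.141, -0.04, -0.552]
wrist_force: [-0.3, -0.2, -1.9]
opening: 13.0
gripper_force: 59.9
```

drive_tool(rows=[[[-1,0,0,0.002,0,0,0],[-1,0,0,0,0,0,0]]])

```text
t: 10.42
eef_pos: [560.7, 19.4, 81.9]
orientation: [-3.141, -0.041, -0.552]
wrist_force: [-1.0, 0.3, 1.8]
opening: 13.6
gripper_force: 59.9
```

drive_tool(rows=[[[-1,0,0,0.0015,0,0,0],[-1,0,0,0,0,0,0]]])

```text
t: 10.68
eef_pos: [561.2, 19.6, 81.5]
orientation: [-3.14, -0.042, -0.552]
wrist_force: [-2.3, 1.2, 4.9]
opening: 13.4
gripper_force: 59.9
```

drive_tool(rows=[[[0,0,0,0,0,0,0],[0,0,0,0,0,0,0],[0,0,0,0,0,0,0],[0,0,0,0,0,0,0],[0,0,0,-0.015,0,0,0],[0,0,0,-0.03,0,0,0],[0,0,0,-0.04,0,-0.02,0],[1,0,0,-0.04,0,-0.02,0]]])

```text
t: 11.68
eef_pos: [556.7, 21.6, 207.2]
orientation: [-3.141, -0.0, -0.552]
wrist_force: [0.4, -0.4, 0.4]
opening: 50.9
gripper_force: 0.0
```

```bash
python3 -c "
from h import *
go(440.5,-362,205,.216)
"
```

```text
pos [556.7  21.6 207.2] rpy [-3.141 -0.    -0.552] t 11.68 F [ 0.4 -0.4  0.4] op 50.9 0.0 q [-0.02 -0.03  1.4   0.    1.77  2.1 ]
shift [0.1022 0.3876 0.0021] turn -0.768
```

drive_tool(rows=[[[1,0.014,0.053,0,0,0,0],[1,0.015,0.056,0,0,0,0],[1,0.015,0.056,0,0,0,0],[1,0.015,0.056,0,0,0,0],[1,0.015,0.056,0,0,0,0],[1,0.015,0.056,0,0,0,0],[1,0.014,0.053,0,0,0,0],[1,0,0,0,0,0,-0.15]]])

```text
t: 12.68
eef_pos: [440.3, -364.6, 205.4]
orientation: [3.141, -0.0, -0.404]
wrist_force: [-0.6, -0.2, 0.4]
opening: 88.0
gripper_force: 0.0
```

drive_tool(rows=[[[1,0,0,0,0,0,-0.16],[1,0,0,0,0,0,-0.16],[1,0,0,0.02,0,0,-0.16],[1,0,0,0.02,0,0,-0.14],[1,0,0,0,0,0,0],[1,0,0,0,0,0,0],[1,0,0,0,0,0,0]]])

```text
t: 13.55
eef_pos: [442.5, -361.5, 166.3]
orientation: [3.14, -0.001, 0.216]
wrist_force: [0.1, 0.0, -1.1]
opening: 88.0
gripper_force: 0.0
```

```bash
python3 -c "
from h import *
d=shot('wrist','w5.png'); t=shot('top','t5.png'); s=shot('scene','s5.png')
hsv=cv2.cvtColor(d['color'],cv2.COLOR_RGB2HSV);m=cv2.inRange(hsv,(8,120,60),(21,255,255))
n,l,st,c=cv2.connectedComponentsWithStats(m)
for i in range(1,n):
  if st[i,4]>300:
    P=np.array([onz(d,q,76)[:2] for q in np.argwhere(l==i)[:,::-1]],np.float32); print(st[i],cv2.minAreaRect(P),cv2.PCACompute(P,None)[1][0])
go(440.5,-362,64,.216)
c=cv2.resize(t['color'][80:240,240:430],None,fx=2,fy=2,interpolation=cv2.INTER_CUBIC)
for r,z,R in(((632.9,-25.1),84,64),((632.9,-25.1),88,54)):
  q=np.array([proj(t,[r[0]+R*np.cos(a),r[1]+R*np.sin(a),z]) for a in np.linspace(0,6.28,60)]); cv2.polylines(c,[np.int32((q-[240,80])*2)],True,(255,0,0),1)
w=cv2.resize(d['color'],None,fx=.6,fy=.6)
s=cv2.resize(s['color'][130:270,280:450],None,fx=1.8,fy=1.8)
H=np.zeros((580,780,3),np.uint8); H[:320,:380]=c; H[:240,384:384+w.shape[1]]=w[:, :384]  if False else H[:240,384:768]*0+w; H[324:324+s.shape[0],:s.shape[1]]=s; cv2.imwrite('pics/c5.png',H[:,:,::-1])
"
```

```text
[ 315  160   16   90 1327] ((445.5950012207031, -362.53350830078125), (80.86792755126953, 12.838595390319824), 12.035563468933105) [0.9788799  0.20443548]
[ 172  172   52   79 1372] ((416.03973388671875, -254.73211669921875), (15.070415496826172, 81.16161346435547), 70.39125061035156) [ 0.93715745 -0.34890667]
[144 286  31  56 759] ((300.0211181640625, -225.23065185546875), (26.33917236328125, 70.77393341064453), 84.6962661743164) [ 0.9935561  -0.11334164]
[475 296  24  45 462] ((365.62823486328125, -556.2904052734375), (51.34814453125, 25.411073684692383), 0.6143085360527039) [0.96824324 0.25000992]
[ 424  351  166   22 2079] ((315.90399169921875, -598.8600463867188), (23.323593139648438, 188.1875), 12.383310317993164) [-0.25087836  0.96801865]
pos [ 442.3 -361.3  165.6] rpy [ 3.141e+00 -1.000e-03  2.170e-01] t 13.7 F [ 0.3 -0.4  0.5] op 87.5 0.0 q [-0.74  0.01  1.44  0.    1.7   0.61]
shift [-0.002   0.0002  0.1016] turn 0.001
```

View pics/c5.png

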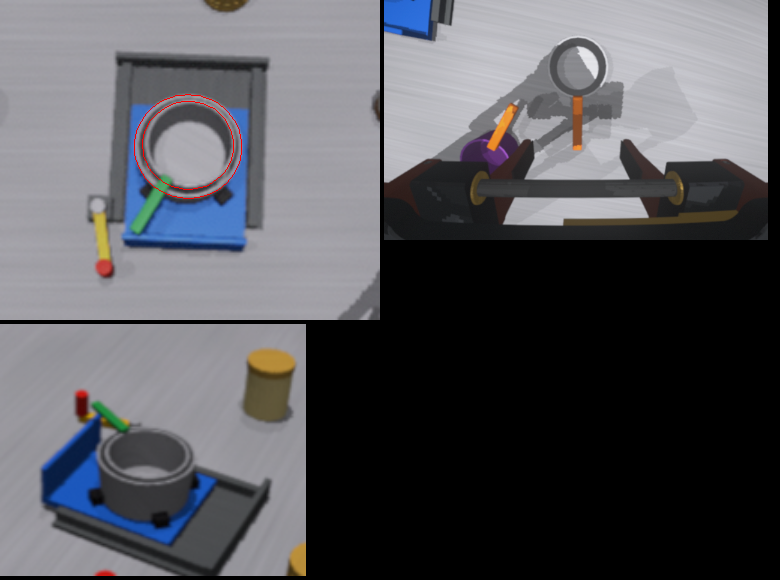

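The mid pan sits centred in the big pan: both rims match the overlay, and the green handle is at about (150,205) in the crop. The orange handle of the steel pan lies on the jaw centreline. Going down to grasp.

drive_tool(rows=[[[0.2,-0.002,0.001,0.025,0,0,0],[0,0,0,0.025,0,0,0],[-0.2,0,0,0.025,0,0,0],[-0.2,0,0,0.018,0,0,0],[-0.2,0,0,0.009,0,0,0],[-1,0,0,0,0,0,0],[-1,0,0,0,0,0,0],[-1,0,0,0,0,0,0]]])

```text
t: 14.7
eef_pos: [440.8, -363.0, 63.9]
orientation: [3.14, -0.001, 0.218]
wrist_force: [-0.6, 0.0, 1.3]
opening: 13.1
gripper_force: 60.0
```

drive_tool(rows=[[[-1,0,0,0,0,0,0],[-1,0,0,0,0,0,0],[-1,0,0,0,0,0,0],[-1,0,0,0,0,0,0]]])

```text
t: 15.2
eef_pos: [440.5, -363.1, 63.6]
orientation: [3.14, -0.0, 0.218]
wrist_force: [-1.4, -0.2, 5.6]
opening: 13.4
gripper_force: 60.0
```

drive_tool(rows=[[[-1,0,0,-0.008,0,0,0],[-1,0,0,-0.016,0,0,0],[-1,0,0,-0.026,0,0,0],[-1,0,0,-0.026,0,0,0],[-1,0,0,-0.026,0,0,0],[-1,0,0,-0.016,0,0,0],[-1,0,0,-0.008,0,0,0],[-1,0,0,0,0,0,0]]])

```text
t: 16.2
eef_pos: [440.4, -362.6, 188.8]
orientation: [3.142, -0.0, 0.218]
wrist_force: [0.1, -0.3, -1.4]
opening: 13.3
gripper_force: 60.0
```

```bash
python3 -c "
from h import *
d=shot('wrist','w6.png')
for ax in(82,85,88):
  for ti in(0,.06):
    q=pan(ax,60,44,72,d,ti); print(ax,ti,np.round([q[:,0].min(),q[:,0].max(),q[:,1].min(),q[:,1].max()],1))
g=d['color'].astype(int).mean(2)
r=int(q[:,1][q[:,0].argmin()]); print(r,q[:,0].argmin())
for rr in(r-10,r,r+10): print(g[rr,215:250].astype(int),g[rr,395:425].astype(int))
print(g[165:215,295].astype(int)); print(g[0:40,320].astype(int))
# mid pan in big: inner floor of mid
t=shot('top','t6.png'); np.save('t6.npy',t['color'])
go(558,-66,189,.5)
"
```

```text
82 0 [234.4 405.1  13.2 190.8]
82 0.06 [237.2 402.4  20.3 191.2]
85 0 [234.  405.5   6.4 185.5]
85 0.06 [236.9 402.6  14.  185.9]
88 0 [233.5 405.9  -0.5 180.1]
88 0.06 [236.6 402.9   7.7 180.6]
95 29
[205 205 205 205 205 205 205 206 204 205 205 204 205 205 205 204 204 204
 204 204 203 203 200 182 146 134 137 138 138 130 109  89  80  78  79] [ 84  85 104 156 208 223 224 217 206 197 195 197 201 204 206 207 206 206
 206 206 207 206 207 206 205 206 205 205 204 202]
[205 206 206 205 206 205 205 205 204 204 203 203 202 200 200 199 199 198
 197 197 196 188 164 139 134 137 138 135 124 103  85  80  79  80  80] [ 84  84  84  97 142 198 222 226 220 210 200 194 193 193 192 194 200 203
 205 206 206 205 204 205 204 202 203 203 202 202]
[199 199 200 199 200 200 200 200 201 202 202 201 202 201 201 201 200 200
 200 199 198 190 164 135 133 140 141 139 126 105  87  81  81  81  79] [ 89  91  89  92 136 202 226 229 222 213 203 195 190 189 188 187 188 189
 193 198 200 200 201 202 201 202 202 203 204 204]
[ 83  83  84  84  83  83  82  81  81  83  83  88 110 133 141 139 133 128
 120 109 104 103 104 103 103 118 153 169 176 178 175 173 172 163 134 116
 104 101 101 101 102 104 105 104 103 103 102 103 103 104]
[197 196 195 191 190 192 194 196 196 194 192 190 191 197 206 215 219 218
 201 154 106  87  86  88  88  87  89  89  88  86  87  87  87  86  86  86
  88  89  88  88]
pos [ 440.1 -362.3  187.6] rpy [-3.14e+00  1.00e-03  2.18e-01] t 16.3 F [ 0.6 -0.  -1.3] op 13.8 60.0 q [-0.75  0.01  1.4   0.    1.74  0.6 ]
shift [ 0.1791 -0.2638 -0.0012] turn -0.282
```

drive_tool(rows=[[[-1,0,0,0,0,0,-0.07],[-1,0,0,0,0,0,-0.14],[-1,0,0,0,0,0,-0.07],[-1,0,0,0,0,0,0]]])

```text
t: 16.8
eef_pos: [440.1, -362.3, 187.6]
orientation: [-3.14, 0.001, 0.497]
wrist_force: [-0.4, -0.1, -0.8]
opening: 13.4
gripper_force: 60.0
```

drive_tool(rows=[[[-1,0.015,-0.012,0,0,0,0],[-1,0.03,-0.0245,0,0,0,0],[-1,0.039,-0.0325,0,0,0,0],[-1,0.039,-0.0325,0,0,0,0],[-1,0.039,-0.0325,0,0,0,0],[-1,0.039,-0.0325,0,0,0,0],[-1,0.03,-0.0245,0,0,0,0],[-1,0.015,-0.012,0,0,0,0]]])

```text
t: 17.8
eef_pos: [559.8, -63.9, 188.6]
orientation: [-3.141, 0.0, 0.5]
wrist_force: [-0.2, -1.1, -0.6]
opening: 13.6
gripper_force: 60.0
```

drive_tool(rows=[[[-1,0,0,0,0,0.02,0],[-1,0,0,0,0,0.02,0],[-1,0,0,0,0,0,0]]])

```text
t: 18.18
eef_pos: [559.0, -68.2, 189.0]
orientation: [3.141, -0.041, 0.495]
wrist_force: [-0.1, -0.6, -0.9]
opening: 13.5
gripper_force: 60.0
```

```bash
python3 -c "
from h import *
go(558.9,-65.8,95,.5)
"
```

```text
pos [559.  -68.2 189. ] rpy [ 3.141 -0.041  0.495] t 18.18 F [-0.1 -0.6 -0.9] op 13.5 60.0 q [-0.2  -0.04  1.45  0.03  1.71  0.88]
shift [-0.0028 -0.0022  0.094 ] turn -0.005
```

drive_tool(rows=[[[-1,0,-0.002,0.01,0,0,0],[-1,-0.0005,0,0.016,0,0,0],[-1,-0.0005,0,0.016,0,0,0],[-1,-0.0005,0,0.014,0,0,0],[-1,0,0,0.01,0,0,0],[-1,0,0,0,0,0,0]]])

```text
t: 18.92
eef_pos: [559.1, -64.3, 121.5]
orientation: [-3.14, -0.038, 0.498]
wrist_force: [-0.2, -0.1, -1.2]
opening: 13.5
gripper_force: 60.0
```

```bash
python3 -c "
from h import *
t=shot('scene','s7.png')
cv2.imwrite('pics/c7.png',cv2.resize(t['color'][130:290,270:460],None,fx=3.5,fy=3.5,interpolation=cv2.INTER_CUBIC)[:,:,::-1])
go(558.9,-65.8,95.5,.5)
"
```

```text
pos [559.6 -64.4 122.5] rpy [-3.141 -0.04   0.498] t 18.98 F [-0.1  0.5 -0.8] op 13.3 60.0 q [-0.19 -0.03  1.55  0.03  1.59  0.88]
shift [-0.0024  0.0009  0.0269] turn -0.002
```

View pics/c7.png

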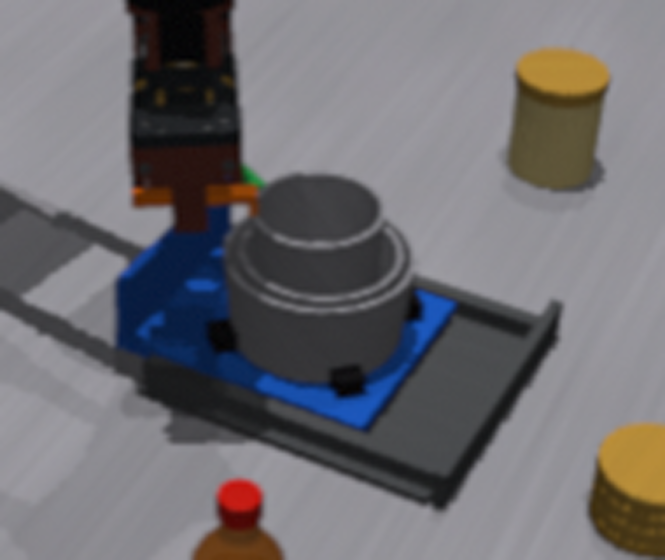

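The scene view shows the small pan hanging inside the mid pan's mouth, centred, with no contact. Lowering on.

drive_tool(rows=[[[-1,-0.001,0.001,0.008,0,0,0],[-1,-0.001,0,0.008,0,0,0],[-1,0,0,0.005,0,0,0],[-1,0,0,0,0,0,0]]])

```text
t: 19.48
eef_pos: [558.7, -65.8, 100.9]
orientation: [-3.141, -0.039, 0.498]
wrist_force: [-1.1, -0.6, -1.2]
opening: 13.3
gripper_force: 60.0
```

drive_tool(rows=[[[-1,0,0,0.002,0,0,0],[-1,0,0,0.002,0,0,0],[-1,0,0,0,0,0,0]]])

```text
t: 19.85
eef_pos: [559.2, -65.8, 97.6]
orientation: [-3.142, -0.04, 0.498]
wrist_force: [-0.6, -0.1, -1.9]
opening: 13.3
gripper_force: 60.0
```

drive_tool(rows=[[[-1,0,0,0.002,0,0,0],[-1,0,0,0,0,0,0]]])

```text
t: 20.1
eef_pos: [559.2, -65.7, 95.5]
orientation: [-3.141, -0.04, 0.498]
wrist_force: [0.0, -0.4, -0.0]
opening: 13.4
gripper_force: 60.0
```

drive_tool(rows=[[[-1,0,0,0.0015,0,0,0],[-1,0,0,0,0,0,0]]])

```text
t: 20.35
eef_pos: [559.4, -65.8, 94.4]
orientation: [3.141, -0.04, 0.498]
wrist_force: [-0.5, 0.2, -0.1]
opening: 13.5
gripper_force: 60.0
```

drive_tool(rows=[[[-1,0,0,0.001,0,0,0],[-1,0,0,0,0,0,0]]])

```text
t: 20.6
eef_pos: [559.6, -66.0, 94.1]
orientation: [3.141, -0.041, 0.498]
wrist_force: [-4.0, -0.6, 5.0]
opening: 13.2
gripper_force: 60.0
```

drive_tool(rows=[[[-0.2,0,0,0,0,0,0],[-0.2,0,0,0,0,0,0],[-0.2,0,0,0,0,0,0],[-0.2,0,0,0,0,0,0],[-0.2,0,0,-0.01,0,0,0],[-0.2,0,0,-0.03,0,0,0],[-1,0,0,-0.04,0,-0.02,0],[-1,0,0,-0.04,0,-0.02,0]]])

```text
t: 21.6
eef_pos: [555.7, -67.7, 215.2]
orientation: [3.141, 0.0, 0.498]
wrist_force: [0.8, 0.7, 0.3]
opening: 18.5
gripper_force: 0.0
```

```bash
python3 -c "
from h import *
go(440,-15,210,-.05)
"
```

```text
pos [555.7 -67.7 215.2] rpy [3.141 0.    0.498] t 21.6 F [0.8 0.7 0.3] op 18.5 0.0 q [-0.18 -0.02  1.38 -0.    1.78  0.89]
shift [-0.0765 -0.1015  0.0051] turn 0.548
```

drive_tool(rows=[[[-1,-0.025,-0.033,0,0,0,0],[-1,-0.026,-0.035,0,0,0,0],[-1,-0.025,-0.033,0,0,0,0],[-1,0,0,0,0,0,0.14],[-1,0,0,0,0,0,0.14],[-1,0,0,0,0,0,0.14],[-1,0,0,0,0,0,0.13],[-1,0,0,0,0,0,0]]])

```text
t: 22.6
eef_pos: [440.9, -15.2, 213.9]
orientation: [3.142, -0.001, -0.051]
wrist_force: [0.8, -0.7, 0.1]
opening: 0.1
gripper_force: 0.0
```

```bash
python3 -c "
from h import *
for n in('top','scene'):
  d=shot(n,n+'8.png'); hsv=cv2.cvtColor(d['color'],cv2.COLOR_RGB2HSV)
  for nm,lo,hi,z,mid in(('green',(50,90,40),(75,255,255),96,88.5),('orange',(9,120,80),(21,255,255),108,80)):
    nn,l,st,c=cv2.connectedComponentsWithStats(cv2.inRange(hsv,lo,hi))
    for i in range(1,nn):
      if st[i,4]>60:
        P=np.array([onz(d,q,z)[:2] for q in np.argwhere(l==i)[:,::-1]],np.float32); r=cv2.minAreaRect(P); v=cv2.PCACompute(P,None)[1][0]; v=v*np.sign(v[0])
        if abs(r[0][0]-560)<70 and abs(r[0][1])<120: print(n,nm,c[i],st[i,4],np.round(r[0],1),np.round(r[1],1),'axis',np.round(np.array(r[0])+v*mid,1),v)
go(470,-18,52,-.05)
"
```

```text
scene green [340.96460177 181.26548673] 113 [565.7  15.1] [15. 78.] axis [640.4 -32.4] [ 0.8444242  -0.53567505]
scene orange [326.35483871 195.21505376] 186 [571.9 -75.6] [79.3 30.9] axis [644.2 -41.3] [0.903602   0.42837298]
pos [440.9 -15.2 213.6] rpy [-3.142e+00 -1.000e-03 -5.000e-02] t 22.7 F [0.2 0.2 0.7] op 0.8 0.0 q [-0.11 -0.34  1.66  0.    1.82  1.51]
shift [0.0291 0.0014 0.1617] turn 0.0
```

drive_tool(rows=[[[-1,0.01,0,0.03,0,0,0],[-1,0.01,0,0.04,0,0,0],[-1,0.01,0,0.04,0,0,0],[-1,0,0,0.03,0,0,0],[-1,0,0,0.017,0,0,0],[-1,0,0,0,0,0,0]]])

```text
t: 23.45
eef_pos: [470.2, -16.7, 55.3]
orientation: [-3.141, 0.002, -0.051]
wrist_force: [-0.4, -0.1, -0.2]
opening: 0.4
gripper_force: 0.0
```

drive_tool(rows=[[[-1,0.01,0,0,0,0,0],[-1,0.01,0,0,0,0,0],[-1,0.006,0,0,0,0,0],[-1,0.006,0,0,0,0,0],[-1,0.006,0,0,0,0,0]]])

```text
t: 24.08
eef_pos: [509.2, -18.7, 56.1]
orientation: [3.142, 0.0, -0.052]
wrist_force: [-0.3, 0.4, -0.5]
opening: 0.7
gripper_force: 0.0
```

drive_tool(rows=[[[-1,0.006,0,0,0,0,0],[-1,0.006,0,0,0,0,0],[-1,0.006,0,0,0,0,0],[-1,0.006,0,0,0,0,0]]])

```text
t: 24.58
eef_pos: [533.0, -19.9, 56.1]
orientation: [-3.141, 0.0, -0.052]
wrist_force: [-3.9, 0.7, 2.1]
opening: 0.4
gripper_force: 1.7
```

drive_tool(rows=[[[-1,0.006,0,0,0,0,0],[-1,0.006,0,0,0,0,0],[-1,0.006,0,0,0,0,0]]])

```text
t: 24.95
eef_pos: [551.1, -20.8, 56.0]
orientation: [-3.141, 0.0, -0.052]
wrist_force: [-4.0, 1.4, 2.5]
opening: 0.4
gripper_force: 1.7
```

drive_tool(rows=[[[-1,0.006,0,0,0,0,0],[-1,0.005,0,0,0,0,0]]])

```text
t: 25.2
eef_pos: [562.1, -21.3, 56.1]
orientation: [-3.141, 0.0, -0.052]
wrist_force: [-3.7, 2.0, 1.9]
opening: 0.4
gripper_force: 1.7
```

drive_tool(rows=[[[-1,0.004,0,0,0,0,0],[-1,0,0,0,0,0,0]]])

```text
t: 25.45
eef_pos: [566.4, -22.0, 56.0]
orientation: [3.141, -0.001, -0.052]
wrist_force: [-0.7, -0.3, -0.0]
opening: 0.4
gripper_force: 0.0
```

drive_tool(rows=[[[-1,0.003,0,0,0,0,0],[-1,0,0,0,0,0,0]]])

```text
t: 25.7
eef_pos: [567.2, -22.1, 56.1]
orientation: [3.141, 0.004, -0.052]
wrist_force: [-9.0, 0.3, 5.2]
opening: 0.4
gripper_force: 4.5
```

drive_tool(rows=[[[-1,0.001,0,0,0,0,0],[-1,0,0,0,0,0,0],[-1,0,0,0,0,0,0]]])

```text
t: 26.08
eef_pos: [567.2, -22.1, 56.1]
orientation: [3.141, 0.006, -0.052]
wrist_force: [-13.1, 1.4, 7.2]
opening: 0.5
gripper_force: 6.6
```

drive_tool(rows=[[[-1,-0.01,0,0,0,0,0],[-1,-0.03,0,0,0,0,0],[-1,-0.03,0,0,0,0,0],[-1,-0.03,0,-0.04,0,0,0],[-1,-0.03,0,-0.05,0,0,0],[-1,0,0,-0.03,0,0,0],[-1,0,0,0,0,0,0]]])

```text
t: 26.95
eef_pos: [441.2, -15.4, 179.3]
orientation: [3.141, -0.008, -0.052]
wrist_force: [-0.0, -0.3, -0.6]
opening: 0.4
gripper_force: 0.0
```

```bash
python3 -c "
from h import *
d=shot('top','t9.png'); hsv=cv2.cvtColor(d['color'],cv2.COLOR_RGB2HSV)
for nm,lo,hi,z in(('red',(0,140,80),(7,255,255),78),('blue',(105,150,60),(120,255,255),67),('orange',(9,110,80),(21,255,255),108),('green',(50,90,40),(75,255,255),96)):
  nn,l,st,c=cv2.connectedComponentsWithStats(cv2.inRange(hsv,lo,hi))
  for i in range(1,nn):
    if st[i,4]>25: print(nm,c[i],st[i],onz(d,c[i],z)[:2])
go(488,115,180,-.05)
"
```

```text
red [452.22352941 115.24705882] [447 111  11  10  85] [ 728.17048627 -311.72288664]
blue [308.48484848 140.20833333] [305 111  11  54 264] [670.66614795  37.01457821]
blue [360.67117117 137.65315315] [355 113  10  50 222] [676.64755652 -90.62066651]
blue [336.46601942 162.77022654] [317 157  39  12 309] [613.42011318 -31.12245606]
orange [353.20070423  66.27464789] [340  53  27  31 568] [842.12589514 -71.72194418]
orange [210.35139319 124.22600619] [196 111  30  28 646] [696.45980925 266.19363142]
orange [444.64705882 124.36134454] [436 114  20  19 238] [ 693.50203156 -282.42407859]
orange [351.87684729 154.13793103] [342 140  22  31 203] [622.57609492 -65.82132588]
orange [434.25233645 245.75233645] [426 229  17  34 214] [ 412.73700718 -243.70486658]
green [318.52413793 153.91724138] [310 143  17  23 145] [627.01080814  11.61821563]
pos [440.5 -15.4 176.9] rpy [ 3.141e+00 -3.000e-03 -5.200e-02] t 27.0 F [ 0.3 -0.1  0. ] op 0.7 0.0 q [-0.11 -0.35  1.74 -0.    1.75  1.51]
shift [ 0.0406 -0.1327 -0.003 ] turn -0.002
```

The tray is at its stop: 13 N with no further motion. Next comes the latch. I approach the knob from its +y side, then follow the arc about the hinge.

drive_tool(rows=[[[-1,0,0,0,0,0,-0.18],[-1,0.02,-0.039,0,0,0,0],[-1,0.02,-0.039,0,0,0,0],[-1,0.02,-0.039,0,0,0,0],[-1,0,0,0,0,0,0],[-1,0,0,0,0,0,0]]])

```text
t: 27.75
eef_pos: [483.9, 108.1, 174.3]
orientation: [3.141, 0.003, 0.128]
wrist_force: [-1.0, -0.1, -0.1]
opening: 0.4
gripper_force: 0.0
```

```bash
python3 -c "
from h import *
go(484,109,62,.13)
for n in('top','wrist','scene'):
  d=shot(n,n+'10.png'); hsv=cv2.cvtColor(d['color'],cv2.COLOR_RGB2HSV)
  nn,l,st,c=cv2.connectedComponentsWithStats(cv2.inRange(hsv,(0,140,60),(7,255,255)))
  for i in range(1,nn):
    if st[i,4]>15: print(n,c[i],st[i],onz(d,c[i],78)[:2],onz(d,c[i],60)[:2])
"
```

```text
pos [483.9 108.1 174.3] rpy [3.141e+00 3.000e-03 1.280e-01] t 27.75 F [-1.  -0.1 -0.1] op 0.4 0.0 q [ 0.15 -0.19  1.61 -0.    1.73  1.59]
shift [ 0.0005 -0.001   0.1123] turn -0.002
top [451.57142857 116.07619048] [446 111  12  12 105] [ 726.06565937 -310.04094629] [ 733.47170153 -316.34621649]
top [292.5625 215.9375] [290 214   6   4  16] [482.66092906  72.14807458] [484.96407218  73.85526981]
wrist [355.45528455 201.84281843] [346 187  20  28 369] [492.80009101  77.61568419] [487.90873883  74.765811  ]
scene [325.05714286 173.9       ] [322 168   7  13  70] [505.75968046  50.11326762] [492.97028468  74.96458529]
scene [337.95833333 273.75694444] [332 267  13  15 144] [ 691.12025195 -254.32106658] [ 683.27030077 -237.58224295]
```

drive_tool(rows=[[[-1,0,0,0.035,0,0,0],[-1,0,0,0.04,0,0,0],[-1,0,0,0.025,0,0,0],[-1,0,0,0.012,0,0,0],[-1,0,0.006,0,0,0,0],[-1,0,0.003,0,0,0,0]]])

```text
t: 28.65
eef_pos: [486.5, 99.1, 65.7]
orientation: [3.141, -0.002, 0.127]
wrist_force: [0.3, -0.3, 0.6]
opening: 0.7
gripper_force: 0.0
```

drive_tool(rows=[[[-1,-0.0025,0.012,0,0,0,-0.15],[-1,-0.0025,0.012,0,0,0,-0.15],[-1,0,0,0,0,0,0]]])

```text
t: 29.02
eef_pos: [486.4, 74.6, 65.6]
orientation: [3.141, -0.002, 0.425]
wrist_force: [-0.4, -0.3, 0.3]
opening: 0.3
gripper_force: 0.0
```

```bash
python3 -c "
from h import *
go(484,109,62,.13)
for n in('wrist','scene'):
  d=shot(n,n+'11.png'); hsv=cv2.cvtColor(d['color'],cv2.COLOR_RGB2HSV)
  nn,l,st,c=cv2.connectedComponentsWithStats(cv2.inRange(hsv,(0,140,60),(7,255,255)))
  for i in range(1,nn):
    if st[i,4]>15: print(n,c[i],st[i],onz(d,c[i],60)[:2])
"
```

```text
pos [486.4  74.6  65.6] rpy [ 3.141e+00 -2.000e-03  4.250e-01] t 29.02 F [-0.4 -0.3  0.3] op 0.3 0.0 q [ 0.08 -0.17  1.79 -0.    1.53  1.23]
shift [ 0.012  -0.0323  0.0036] turn 0.295
wrist [355.92396694 250.47355372] [ 338  228   38   43 1210] [496.16217441  55.86662599]
scene [323.45348837 177.88372093] [320 171   8  15  86] [497.94396704  56.43976763]
scene [337.95890411 273.80136986] [332 267  13  15 146] [ 683.32645045 -237.69410742]
```

The knob follows: it is now at about (497,56), so the latch is at about 0.43 rad. Continuing the arc.

drive_tool(rows=[[[-1,-0.0025,0.012,0,0,0,-0.15],[-1,-0.0025,0.012,0,0,0,-0.15],[-1,-0.0025,0.012,0,0,0,-0.15],[-1,-0.0025,0.012,0,0,0,-0.15],[-1,0,0,0,0,0,0]]])

```text
t: 29.75
eef_pos: [506.8, 31.6, 64.4]
orientation: [3.141, -0.0, 1.024]
wrist_force: [-0.1, -0.4, -1.0]
opening: 0.2
gripper_force: 0.0
```

drive_tool(rows=[[[-1,-0.0025,0.012,0,0,0,-0.15],[-1,-0.0025,0.012,0,0,0,-0.15],[-1,0,0,0,0,0,0]]])

```text
t: 30.12
eef_pos: [525.7, 16.7, 64.2]
orientation: [3.142, -0.0, 1.323]
wrist_force: [1.0, 0.3, 0.8]
opening: 0.3
gripper_force: 0.0
```

```bash
cat > k.py <<'E'
from h import *
go(484,109,62,.13)
for n in('top','wrist','scene'):
  d=shot(n); hsv=cv2.cvtColor(d['color'],cv2.COLOR_RGB2HSV)
  nn,l,st,c=cv2.connectedComponentsWithStats(cv2.inRange(hsv,(0,140,60),(7,255,255)))
  for i in range(1,nn):
    if st[i,4]>15:
      k=onz(d,c[i],78 if n=='top' else 60)[:2]; a=np.degrees(np.arctan2(k[1]-85,k[0]-570))%360-177.1; print(n,c[i],st[i,4],k,'theta',np.radians(a))
E
python3 k.py
```

```text
pos [525.7  16.7  64.2] rpy [ 3.142 -0.     1.323] t 30.12 F [1.  0.3 0.8] op 0.3 0.0 q [-0.03 -0.07  1.7   0.    1.52  0.22]
shift [ 0.0793 -0.0631  0.0022] turn 1.193
top [451.62135922 115.96116505] 103 [ 726.35849899 -310.17724035] theta 1.998176129340302
wrist [356.79013378 251.85367893] 1196 [546.1586777   12.12715864] theta 1.3052235533649492
scene [332.68292683 191.96341463] 82 [546.89808104  11.208492  ] theta 1.3180066602447136
scene [337.95205479 273.70547945] 146 [ 683.19535329 -237.45776197] theta 1.9590112912577666
```

drive_tool(rows=[[[-1,-0.002,0.01,0,0,0,-0.12],[-1,-0.002,0.01,0,0,0,-0.12],[-1,0,0,0,0,0,0]]])

```text
t: 30.65
eef_pos: [544.5, 9.1, 64.1]
orientation: [3.142, -0.0, 1.564]
wrist_force: [-0.4, 0.4, 0.3]
opening: 0.6
gripper_force: 0.0
```

drive_tool(rows=[[[-1,0,0.003,0,0,0,0],[-1,0,0,0,0,0,0]]])

```text
t: 30.9
eef_pos: [547.3, 9.0, 64.1]
orientation: [-3.142, -0.0, 1.566]
wrist_force: [-0.7, 0.3, -0.1]
opening: 0.3
gripper_force: 0.1
```

```bash
python3 k.py | grep -v '683\|726'
```

```text
pos [547.3   9.   64.1] rpy [-3.142 -0.     1.566] t 30.9 F [-0.7  0.3 -0.1] op 0.3 0.1 q [-0.05 -0.02  1.64  0.    1.52 -0.04]
shift [ 0.0997 -0.0638  0.0021] turn 1.436
wrist [354.57226562 251.66796875] 1024 [567.10507968   9.52298274] theta 1.583074675605915
scene [339.81818182 193.45454545] 66 [565.14582866  13.56270225] theta 1.5535650690744833
```

Near 1.57. I nudge until the stop is felt.

drive_tool(rows=[[[-1,0,0.002,0,0,0,0],[-1,0,0,0,0,0,0]]])

```text
t: 31.3
eef_pos: [548.2, 8.9, 64.0]
orientation: [-3.138, -0.0, 1.568]
wrist_force: [-6.9, -0.7, 3.4]
opening: 0.6
gripper_force: 3.4
```

drive_tool(rows=[[[-1,0,0.002,0,0,0,0],[-1,0,0,0,0,0,0]]])

```text
t: 31.55
eef_pos: [548.4, 8.9, 64.0]
orientation: [-3.134, -0.0, 1.567]
wrist_force: [-14.8, 0.2, 7.4]
opening: 0.7
gripper_force: 7.8
```

The stop is reached. Backing off and rising.

drive_tool(rows=[[[-1,0,-0.01,0,0,0,0],[-1,0,-0.03,0,0,0,0],[-1,0,-0.03,0,0,0,0],[-1,0,-0.03,-0.04,0,0,0],[-1,0,-0.03,-0.05,0,0,0],[-1,0,0,-0.05,0,0,0],[-1,0,0,0,0,0,0],[-1,0,0,0,0,0,0]]])

```text
t: 32.55
eef_pos: [421.5, 9.2, 203.6]
orientation: [3.141, -0.0, 1.568]
wrist_force: [0.3, 0.3, -0.8]
opening: 0.6
gripper_force: 0.0
```

```bash
python3 k.py | grep -v '683\|726'; python3 -c "
from h import *
d=shot('top'); hsv=cv2.cvtColor(d['color'],cv2.COLOR_RGB2HSV)
for nm,lo,hi,z,mid in(('green',(50,90,40),(75,255,255),96,88.5),('orange',(9,110,80),(21,255,255),108,80)):
  nn,l,st,c=cv2.connectedComponentsWithStats(cv2.inRange(hsv,lo,hi))
  for i in range(1,nn):
    if st[i,4]>60 and abs(c[i][0]-335)<30 and c[i][1]>100:
      P=np.array([onz(d,q,z)[:2] for q in np.argwhere(l==i)[:,::-1]],np.float32); r=cv2.minAreaRect(P); v=cv2.PCACompute(P,None)[1][0]; v=v*np.sign(v[0]); print(nm,np.round(r[0],1),np.round(r[1],1),'axis',np.array(r[0])+v*mid)
"
```

```text
pos [421.5   9.2 203.6] rpy [ 3.141 -0.     1.568] t 32.55 F [ 0.3  0.3 -0.8] op 0.6 0.0 q [-0.06 -0.4   1.73  0.    1.82 -0.06]
shift [0.1    0.0622 0.1416] turn 1.438
wrist [466.51627907 199.41860465] 215 [575.49368252   2.83685271] theta 1.688174597912472
scene [340.25423729 192.76271186] 59 [564.80298403  16.69863075] theta 1.5454677254752682
green [619.8  17. ] [16.5 75.3] axis [696.32692719 -27.37692642]
orange [621.  -66.5] [78.7 15.8] axis [690.44987488 -26.83596802]
```

```bash
python3 -c "
from h import *
print(arm.hand_in())"
```

```text
the job is handed in; nothing more can be done
None
```

I handed the job in with all three steps done: the pans are nested, the tray is home against its stop and the latch is swung across to its stop. The hand-in reported no verdict, so that rests on my own force and camera readings.

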